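# Rock the tight bung out of the preserving jar and put the lemon in

### The arm

A 6-joint arm with a two-finger parallel gripper is mounted at the origin on a cart in front of the work surface, level with it; the furniture and walls round the work are solid. World frame = base frame: x ahead of the robot, y to its left, z up, the work surface at z = 0. Lengths are in m, angles in rad, forces in N, time in s.
With the tool pointing down it reaches from about 0.3 to 0.75 m from the base axis. Payload 8.5 kg.
Tool frame: the origin (TCP) lies midway between the tips of the shut fingers; the grasp point (between the pads) lies 19 mm behind it; z points along the fingers, y is the direction in which the jaws open and shut (so a half turn about z gives the same grasp; the last joint's range is limited). The gripper opens to 88 mm and grips with 3 to 60 N. Pads are 18 mm wide; open, the fingers measure 123 mm over their backs; the gripper's body (75 mm by 187 mm) begins 45 mm behind the grasp point.
Start: joints at [-1.556, 0.381, 1.297, -0, 1.464, -0.215], TCP at [0.125, -0.536, 0.239] pointing down, gripper open.
Joint ranges: [-3.11, 3.11], [-0.89, 2.33], [0.22, 2.48], [-1.42, 4.56], [0.17, 2.85], [-2.88, 2.88]. Speed limits (rad/s): [2.39, 2.39, 3.14, 3.14, 3.14, 3.14].

### API

Orientations are given as a unit quaternion [w, x, y, z].
In Python, from bench import robot, eyes, order, models gives the robot as it stands. The module is installed in compiled form; this text tells all that it offers.
- The arm moves only by the tool move_arm, never from a script. Its argument "deltas" is a list of rows, each an object with "delta_pos": the shift along the tool's x, y, z in mm, a list of three; "twist": the turn about the tool's z in degrees; "claw": the opening, from 0 (shut) to 1 (fully open). A call has 1 to 10 rows; each row shifts and turns the pose as measured when the row begins, along the tool's axes as they then stand; what a row does not reach is not made up. A row lasts 1/8 s, in which the tool goes at most 62.5 mm and 10.7 degrees, less where a joint would pass 70% of its speed; a pose out of reach is approached as far as the arm can. A call with a gripper value outside its range is refused whole. The fingers move at their own pace and stop on an object; "grip_force" is the grip in N (left out, the last holds). Time passes only in rows, so rows that do not move let the fingers close. It gives the time, the measured TCP pose, the force and the opening at its end, in the units of the state.
- robot.read_state(): the state, without advancing time (a new reading comes with each control period).
- eyes.get_image(name): name is "scene" or "top" or "wrist"; returns a dict with "frame" (480x640x3 uint8, red, green, blue), "camera_matrix" (3x3 intrinsics, pixels), "origin" and "attitude" of the camera in the world. Camera axes: x right, y down, z forward; pixel columns grow to the right and rows downward; lengths in m; the calibration is good to about 2 mm. A picture is of the moment at which its call begins. There is no depth.
- order.hand_in(): hands the job in, once; it reports no verdict.
Trained networks look in the newest picture that a camera, given by its name, has taken for a name from the list of things; names that differ only in an ending like _2 or _b are one class to them, and where a whole thing is asked for, a point or a joint stands for the part that bears it (a point fixed in the world has none). Each returns a list of dicts, best first, with "confidence" (0 to 1); they miss things now and then, are a little off and sometimes report something else, mostly with a low value. They report only what shows in the picture. A call takes as long as a camera call. They do not tell look-alikes from the thing itself.
- models.boxes_of(camera, target): "bbox" ([left, top, width, height] in pixels, round what is visible of it).
- models.trace(camera, target): "pixels" (480x640 bool, what is visible of it) and "bbox" ([left, top, width, height] in pixels, round what is visible of it).
- models.landmark_of(camera, target): "location" ([column, row] in pixels: a listed point, or the origin of a listed thing).
The state is a dict: "clock": time; "q": joint angles; "dq": joint speeds; "joint_torque": joint torques, N m; "tool_pos": TCP position; "eef_rot": TCP orientation; "contact_force": force on the tool from outside, world axes, zero at the start; "wrist_torque": the same for the moment, N m; "gripper_width": opening from 0.0 (shut) to 1.0 (fully open).
Only numpy, scipy, OpenCV 4.12 (cv2) and the standard library are available. Lean on these libraries where they do the work, as an engineer would, in place of code of your own. Each camera call takes 0.05 s, during which the arm holds its last target.

### The job

Put the lemon in the preserving jar. The jar's wooden bung is stuck fast, so a straight pull only brings the jar up with it: work the bung out by rocking it side to side as you lift, with the jar staying down in its caddy, then set the bung down on the chopping board (lower it, do not drop it) and put the lemon into the open jar.

Things in the scene. Friction and masses are not known exactly. Their poses are not given: they have to be found in the camera images.
- bung: Tapered round bung of pale wood: 90 mm across its underside, 98 mm at 34 mm up, flat top at 41 mm, and on that an upright bar grip 20 mm thick along the bung's x, 72 mm long along y, reaching to 88 mm; grasp the bar across its thickness. 0.28 kg. Origin: centre of the underside, z up. At the start it is wedged 25 to 31 mm deep in the jar's mouth (tighter when deeper); once raised 20 to 26 mm the seal no longer holds it.
- jar: White stoneware jar, 1.9 kg, 136 mm across and 150 mm tall, loose in the caddy with 2 mm play each side. Origin: centre of its underside, z up; mouth at z = 0.150. A springy grey seal from 4 to 16 mm below the rim grips the bung: straight out takes more pull than the jar weighs; rocked about 6 degrees to either side, across the bar grip, while pulled at under 15 N, it walks up. Seal opening when empty 89 mm.
- caddy: Slatted wooden caddy 162 (x) by 240 (y) by 92 mm tall, too heavy to shift; floor 12 mm thick, walls 10 mm. Origin: centre of its underside, z up. The jar stands in its large pocket, centred at y = +0.039; the small pocket, at y = -0.075, holds the pepper mill and a spice jar.
- board: Wooden chopping board lying flat, 230 (x) by 320 (y) by 22 mm thick, loose, 1.2 kg. Origin: centre of its underside, z up. The lemon lies on its far left quarter (+x, +y); the -y half is free.
- lemon_center (a point): Centre of the yellow lemon, an oval 78 mm long along its x and 55 mm across, 0.11 kg, lying on the board (it may roll a little when touched).
Not all that is in view belongs to the job. Several things have the shape of the bung; the one meant has the colours described above.

How it is judged:
By the outcome, as a careful person would: the job done as asked, in the order asked, and still so for the second after the job is handed in, with the robot touching nothing.
It also fails if it takes over 61 s, if anything falls off the work surface, if the arm or the gripper's body presses on something with over 40 N, if the wrist force passes 120 N, or if a joint passes its speed limit or range.

## Working session

There is one attempt and no reset: what is moved stays moved. The work goes in short steps, Python scripts to look and compute and a tool call to move; the robot and the scene stay as the last step left them, time stands still between calls to the robot, and variables do not carry over. Pictures are saved under pics/ and viewed, and the job is handed in when it is done.

Besides the shell and the picture viewer there is one more tool, called after "Emit:" as name(argument=value, ...) on one line, values as JSON. move_arm: Moves the arm, as the interface text tells. Its arguments: {"type":"object","properties":{"deltas":{"type":"array","items":{"type":"object","properties":{"delta_pos":{"type":"array","items":{"type":"number"}},"twist":{"type":"number"},"claw":{"type":"number"}}}},"grip_force":{"type":"number"}},"required":["deltas"]}

```bash
mkdir -p pics
python3 - <<'E'
from bench import robot, eyes, models
import cv2
s=robot.read_state(); print({k:s[k] for k in('clock','tool_pos','eef_rot','contact_force','gripper_width')})
for n in('scene','top'):
    d=eyes.get_image(n); cv2.imwrite(f'pics/{n}0.png',d['frame'][:,:,::-1]); print(n,d['camera_matrix'],d['origin'],d['attitude'])
    for t in('bung','jar','caddy','board','lemon_center'):
        print(t,[(round(r['confidence'],2),[round(float(x)) for x in r['location']]) for r in models.landmark_of(n,t)])
E
```

```text
{'clock': 0.0, 'tool_pos': array([ 0.12526873, -0.53526456,  0.23813931]), 'eef_rot': array([-7.10814814e-04,  9.93407277e-01,  1.14636257e-01,  6.90741165e-05]), 'contact_force': array([-0.17930437, -0.64165188,  0.45433409]), 'gripper_width': 0.999949771829659}
scene [[590.51755239   0.         309.63288885]
 [  0.         590.51755239 233.77215836]
 [  0.           0.           1.        ]] [-0.30010929  0.54068486  0.91819901] [ 0.21329969 -0.47213713  0.77416602 -0.36367121]
bung [(0.92, [257, 272]), (0.64, [147, 303]), (0.6, [174, 345])]
jar [(0.95, [258, 312])]
caddy [(0.85, [277, 310]), (0.2, [446, 262])]
board [(0.58, [448, 260])]
lemon_center [(0.78, [416, 252])]
top [[444.22171188   0.         323.5972148 ]
 [  0.         444.22171188 247.23496276]
 [  0.           0.           1.        ]] [0.25581116 0.223196   0.97347995] [ 0.08993694 -0.5623651   0.81083281 -0.13493329]
bung [(0.76, [274, 289]), (0.7, [176, 276]), (0.67, [204, 331])]
jar [(0.97, [278, 307])]
caddy [(0.84, [297, 302])]
board [(0.75, [470, 247])]
lemon_center [(0.64, [444, 246])]
```

View pics/scene0.png

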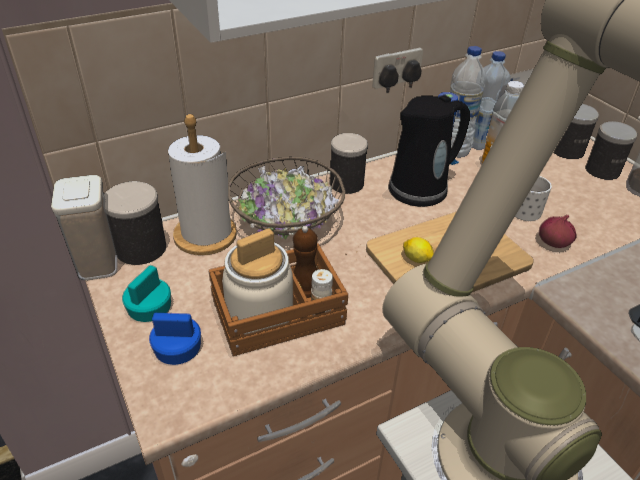

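View pics/top0.png

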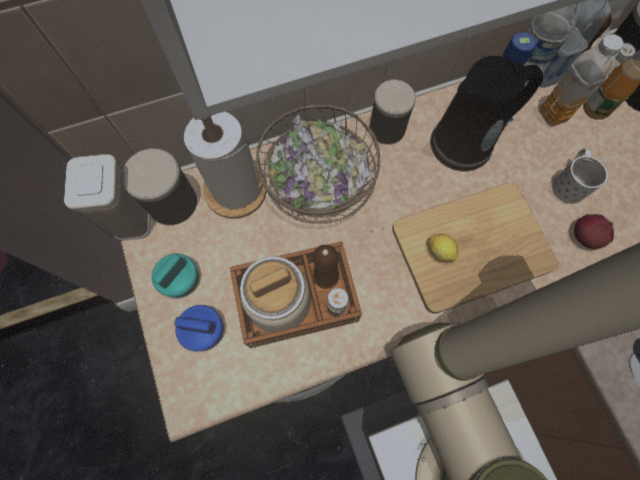

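```bash
cat > h.py <<'E'
import numpy as np, cv2
from bench import robot, eyes, models
from scipy.spatial.transform import Rotation as R
def rot(q): return R.from_quat([q[1],q[2],q[3],q[0]]).as_matrix()
def ray(d,p):
    v=np.linalg.inv(d['camera_matrix'])@[p[0],p[1],1]; return np.array(d['origin']),rot(d['attitude'])@v
def atz(d,p,z):
    o,v=ray(d,p); return (o+v*(z-o[2])/v[2]).round(4)
def proj(d,X):
    c=rot(d['attitude']).T@(np.array(X)-d['origin']); u=d['camera_matrix']@c; return (u[:2]/u[2]).round(1)
def tri(ds,ps):
    A=np.zeros((3,3));b=np.zeros(3)
    for d,p in zip(ds,ps):
        o,v=ray(d,p); v=v/np.linalg.norm(v); M=np.eye(3)-np.outer(v,v); A+=M;b+=M@o
    return np.linalg.solve(A,b).round(4)
def shot(n,f,crop=None,s=1):
    d=eyes.get_image(n); im=d['frame'][:,:,::-1]
    if crop: x,y,w,h=crop; im=im[y:y+h,x:x+w]
    if s!=1: im=cv2.resize(im,None,fx=s,fy=s,interpolation=cv2.INTER_CUBIC)
    cv2.imwrite('pics/'+f,im); return d
E
python3 - <<'E'
from h import *
ds={}; 
Z={'bung':.134,'jar':.012,'caddy':0,'board':0,'lemon_center':.05}
P={}
for n in('scene','top'):
    c=(200,220,160,130) if n=='scene' else (220,230,160,130)
    d=ds[n]=shot(n,n+'1.png',c,5)
    print('campos',d['origin'])
    for t in Z:
        l=models.landmark_of(n,t)
        if l: 
            P[n,t]=l[0]['location']; print(n,t,l[0]['location'],atz(d,l[0]['location'],Z[t]))
for t in Z:
    if ('scene',t) in P and ('top',t) in P: print(t,tri([ds['scene'],ds['top']],[P['scene',t],P['top',t]]))
E
```

```text
campos [-0.30010929  0.54068486  0.91819901]
scene bung [148.0, 304.2] [0.4761 0.451  0.134 ]
scene jar [257.1, 311.9] [0.4749 0.244  0.012 ]
scene lemon_center [416.4, 250.7] [ 0.4496 -0.1308  0.05  ]
campos [0.25581116 0.223196   0.97347995]
top bung [273.5, 289.2] [0.4732 0.2397 0.134 ]
top jar [280.8, 305.7] [0.4642 0.2388 0.012 ]
top caddy [295.6, 304.7] [0.4575 0.2076 0.    ]
top board [471.8, 248.4] [ 0.439  -0.2183  0.    ]
top lemon_center [443.9, 246.3] [ 0.4555 -0.1402  0.05  ]
bung [0.509  0.343  0.0751]
jar [0.4647 0.2429 0.0207]
lemon_center [ 0.4592 -0.1426  0.0381]
```

```bash
ls pics
```

```text
scene0.png
scene1.png
top0.png
top1.png
```

View pics/scene1.png

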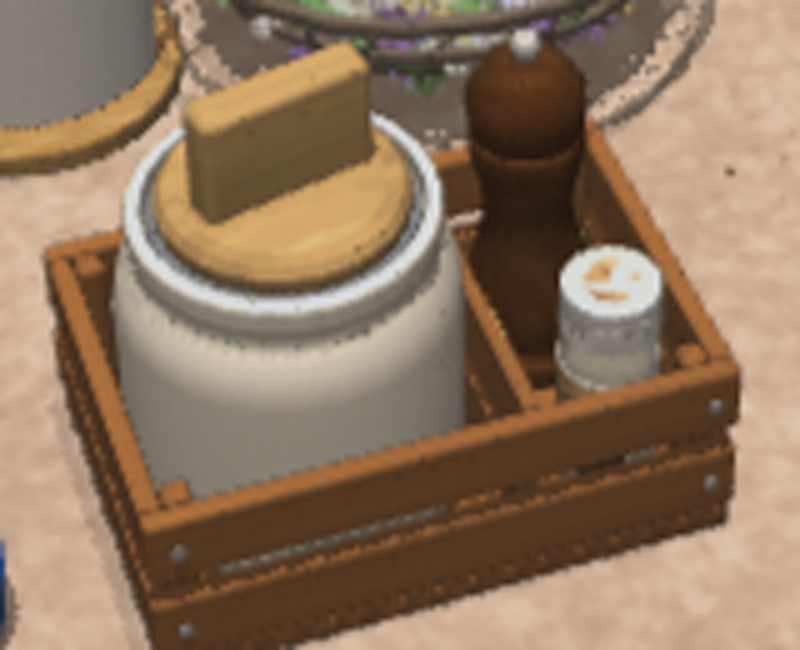

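View pics/top1.png

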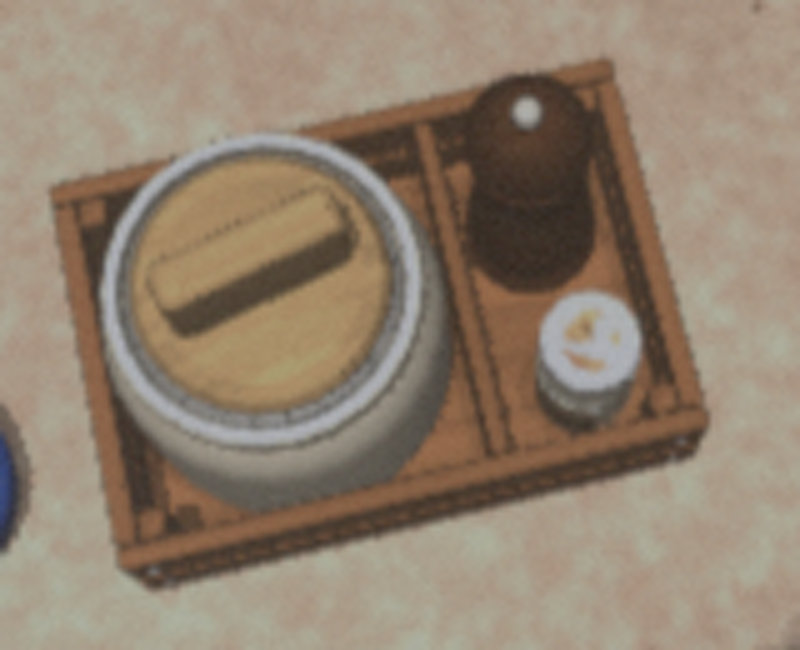

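Run:
```python
from h import *
d=shot('top','x.png'); s=shot('scene','x2.png')
for z in(.22,):
    C=[atz(d,(220+a/5,230+b/5),z) for a,b in((148,268),(322,188),(350,232),(172,312))]
    print(C,np.mean(C,0)); v=C[1]-C[0]; v2=C[2]-C[3]; print(np.degrees(np.arctan2(v[1],v[0])),np.degrees(np.arctan2(v2[1],v2[0])),np.linalg.norm(v),np.linalg.norm(C[1]-C[2]))
    C=[atz(s,(200+a/5,220+b/5),z) for a,b in((185,108),(345,45),(370,60),(210,130))]
    print(C,np.mean(C,0)); v=C[1]-C[0]; v2=C[2]-C[3]; print(np.degrees(np.arctan2(v[1],v[0])),np.degrees(np.arctan2(v2[1],v2[0])),np.linalg.norm(v),np.linalg.norm(C[1]-C[2]))
print(tri([d,s],[(269.6,280),(255.4,237)]))
# jar mouth ellipse center top (262,290),axes
print('mouth',atz(d,(220+262/5,230+290/5),.162), atz(s,(200+284/5,220+ 213/5),.162))
for n,dd in(('top',d),('scene',s)):
    for t,z in(('board',.022),):
        for r in models.trace(n,t)[:1]:
            m=r['pixels'].astype(np.uint8); c=max(cv2.findContours(m,0,2)[0],key=cv2.contourArea)
            q=cv2.boxPoints(cv2.minAreaRect(c)); print(n,'conf',r['confidence'],q.round(0).tolist())
            a=cv2.approxPolyDP(cv2.convexHull(c),8,True)[:,0]; print([ (p.tolist(),atz(dd,p,z).tolist()) for p in a])
    r=models.trace(n,'lemon_center')[0]; m=r['pixels'].astype(np.uint8);e=cv2.fitEllipse(max(cv2.findContours(m,0,2)[0],key=cv2.contourArea)); print('lemon',e,atz(dd,e[0],.0495))
    t=np.radians(e[2]+90); u=np.array([np.cos(t),np.sin(t)])*e[1][1]/2
    a=atz(dd,e[0]+u,.0495)-atz(dd,e[0]-u,.0495); print('lemon axis',np.degrees(np.arctan2(a[1],a[0])),np.linalg.norm(a))
st=robot.read_state(); print(rot(st['eef_rot']).round(3),st['clock'])
```

```text
[array([0.475 , 0.2738, 0.22  ]), array([0.4812, 0.2076, 0.22  ]), array([0.4626, 0.2037, 0.22  ]), array([0.4571, 0.2707, 0.22  ])] [0.468975 0.23895  0.22    ]
-84.64953722006905 -85.30713749441017 0.06648969845021105 0.019004473157654234
[array([0.4691, 0.2759, 0.22  ]), array([0.4756, 0.2097, 0.22  ]), array([0.4636, 0.2051, 0.22  ]), array([0.454 , 0.2725, 0.22  ])] [0.465575 0.2408   0.22    ]
-84.39225631884626 -81.89370145814839 0.06651834333475239 0.012851459061133884
[0.4701 0.2394 0.2161]
mouth [0.4689 0.2403 0.162 ] [0.4605 0.2437 0.162 ]
top conf 0.92 [[389.0, 222.0], [525.0, 173.0], [560.0, 269.0], [424.0, 318.0]]
[([515, 185], [0.5419, -0.3767, 0.022]), ([556, 267], [0.3296, -0.3652, 0.022]), ([429, 312], [0.3371, -0.0563, 0.022]), ([394, 222], [0.5555, -0.0688, 0.022])]
lemon ((442.7167053222656, 247.31072998046875), (23.96030616760254, 32.09770584106445), 128.4462432861328) [ 0.4544 -0.1369  0.0495]
lemon axis 27.453860746687518 0.06919226835420271
scene conf 0.67 [[362.0, 245.0], [440.0, 191.0], [467.0, 231.0], [390.0, 285.0]]
[([454, 212], [0.5501, -0.3203, 0.022]), ([436, 246], [0.4668, -0.2026, 0.022]), ([393, 282], [0.4133, -0.048, 0.022]), ([367, 251], [0.5238, -0.0509, 0.022]), ([372, 239], [0.5544, -0.0836, 0.022])]
lemon ((417.6923828125, 248.64927673339844), (23.31717300415039, 30.225872039794922), 113.39118194580078) [ 0.4544 -0.1378  0.0495]
lemon axis 27.385637742130378 0.06869905385083554
[[ 0.974  0.228 -0.   ]
 [ 0.228 -0.974  0.   ]
 [-0.    -0.    -1.   ]] 1.5
```

```bash
cat > plan.py <<'E'
from h import *
def to(target,step=58):
    s=robot.read_state(); M=rot(s['eef_rot']); t=M.T@(np.array(target)-s['tool_pos'])*1000
    n=int(np.ceil(np.linalg.norm(t)/step)); print('pos',s['tool_pos'].round(4),'yaw x',np.degrees(np.arctan2(M[1,0],M[0,0])).round(1),'tilt',(-M[:,2]).round(3),'F',s['contact_force'].round(1),'g',round(s['gripper_width'],3),'t',s['clock'])
    print('total tool mm',t.round(1),'rows',n,'each',(t/max(n,1)).round(1))
E
python3 - <<'E'
from plan import *
to([.40,-.30,.30])
E
```

```text
pos [ 0.1253 -0.5355  0.2387] yaw x 13.2 tilt [ 0. -0.  1.] F [-0.4  0.5 -1.2] g 1.002 t 1.5
total tool mm [ 321.2 -166.7  -61.3] rows 7 each [ 45.9 -23.8  -8.8]
```

Emit:
move_arm(deltas=[{"delta_pos": [46,-24,-9]},{"delta_pos": [46,-24,-9]},{"delta_pos": [46,-24,-9]},{"delta_pos": [46,-24,-9]},{"delta_pos": [46,-24,-9]},{"delta_pos": [46,-24,-9]},{"delta_pos": [46,-24,-9]},{"delta_pos": [0,-50,0]},{"delta_pos": [0,-55,0]}])

```text
$.deltas[0]: bad value
```

Run:
```python
from plan import *
to([.455,.237,.30])
```

```text
pos [ 0.1253 -0.5355  0.2387] yaw x 13.2 tilt [ 0. -0.  1.] F [-0.4  0.5 -1.2] g 1.002 t 1.5
total tool mm [ 497.  -677.1  -61.2] rows 15 each [ 33.1 -45.1  -4.1]
```

All fields are needed.

Emit:
move_arm(deltas=[{"delta_pos": [46,-24,-9],"twist": 0,"claw": 1},{"delta_pos": [46,-24,-9],"twist": 0,"claw": 1},{"delta_pos": [46,-24,-9],"twist": 0,"claw": 1},{"delta_pos": [46,-24,-9],"twist": 0,"claw": 1},{"delta_pos": [46,-24,-9],"twist": 0,"claw": 1},{"delta_pos": [46,-24,-9],"twist": 0,"claw": 1},{"delta_pos": [46,-24,-9],"twist": 0,"claw": 1},{"delta_pos": [0,-55,0],"twist": 0,"claw": 1},{"delta_pos": [0,-55,0],"twist": 0,"claw": 1}], grip_force=30)

```text
clock: 2.62
tool_pos: [0.384, -0.1841, 0.3028]
eef_rot: [-0.0, 0.994, 0.112, 0.001]
contact_force: [0.8, 0.6, 0.5]
gripper_width: 1.002
```

Run:
```python
from plan import *
to([.455,.237,.30])
```

```text
pos [ 0.384  -0.1841  0.3028] yaw x 12.9 tilt [-0.001 -0.     1.   ] F [0.8 0.6 0.5] g 1.002 t 2.625
total tool mm [ 163.2 -394.6    3. ] rows 8 each [ 20.4 -49.3   0.4]
```

Emit:
move_arm(deltas=[{"delta_pos": [21,-50,0],"twist": 0,"claw": 1},{"delta_pos": [21,-50,0],"twist": 0,"claw": 1},{"delta_pos": [21,-50,0],"twist": 0,"claw": 1},{"delta_pos": [21,-50,0],"twist": 0,"claw": 1},{"delta_pos": [21,-50,0],"twist": 0,"claw": 1},{"delta_pos": [21,-50,0],"twist": 0,"claw": 1},{"delta_pos": [21,-50,0],"twist": 0,"claw": 1},{"delta_pos": [20,-50,0],"twist": 0,"claw": 1}])

```text
clock: 3.62
tool_pos: [0.4573, 0.2575, 0.3046]
eef_rot: [0.001, 0.994, 0.111, 0.003]
contact_force: [0.5, -1.1, -0.4]
gripper_width: 1.002
```

Emit:
move_arm(deltas=[{"delta_pos": [0,0,0],"twist": -10.5,"claw": 1},{"delta_pos": [0,0,0],"twist": -10.5,"claw": 1},{"delta_pos": [0,0,0],"twist": -10.5,"claw": 1},{"delta_pos": [0,0,0],"twist": -10.5,"claw": 1},{"delta_pos": [0,0,0],"twist": -10.5,"claw": 1},{"delta_pos": [0,0,0],"twist": -10.5,"claw": 1},{"delta_pos": [0,0,0],"twist": -10.5,"claw": 1},{"delta_pos": [0,0,0],"twist": -8.5,"claw": 1},{"delta_pos": [0,0,0],"twist": 0,"claw": 1}])

```text
clock: 4.75
tool_pos: [0.4566, 0.2618, 0.3037]
eef_rot: [0.002, 0.664, 0.748, 0.001]
contact_force: [0.7, -0.2, 0.2]
gripper_width: 0.997
```

Run:
```python
from plan import *
to([.469,.239,.23])
d=shot('wrist','w1.png'); print(d['origin'],[ (r['confidence'],r['location']) for r in models.landmark_of('wrist','bung')])
print(robot.read_state()['q'].round(2))
```

```text
pos [0.4566 0.2618 0.3037] yaw x 96.8 tilt [-0.005  0.001  1.   ] F [ 0.7 -0.2  0.2] g 0.997 t 4.75
total tool mm [-24.    9.2  73.8] rows 2 each [-12.    4.6  36.9]
[0.44673527 0.33561565 0.4511312 ] [(0.82, [458.6, 55.8]), (0.75, [324.6, 243.0]), (0.65, [341.5, 64.0])]
[ 0.3   0.3   1.24 -0.    1.6   0.18]
```

View pics/w1.png

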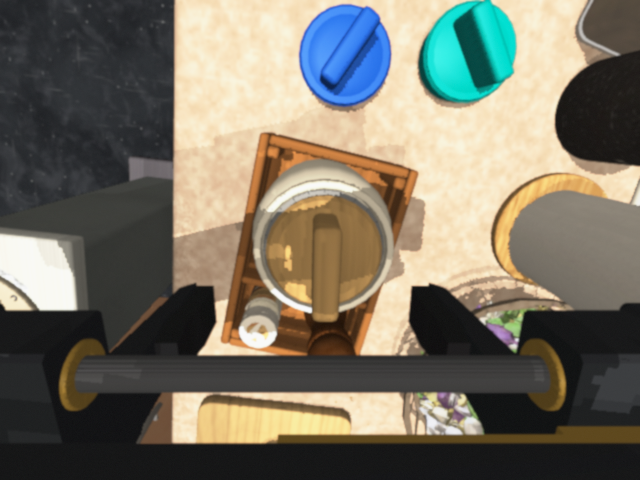

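Run:
```python
from plan import *
d=shot('wrist','w2.png',(240,160,160,180),4)
C=[atz(d,p,.22) for p in((315,215),(340,215),(338,320),(313,320))]
print(C,np.mean(C,0)); v=C[0]-C[3];print(np.degrees(np.arctan2(v[1],v[0])),np.linalg.norm(v),np.linalg.norm(C[1]-C[0]))
```

```text
[array([0.4563, 0.2827, 0.22  ]), array([0.4728, 0.2846, 0.22  ]), array([0.4823, 0.2068, 0.22  ]), array([0.4642, 0.2047, 0.22  ])] [0.4689 0.2447 0.22  ]
95.7833127069221 0.07839904336151049 0.016609033686521335
```

View pics/w2.png

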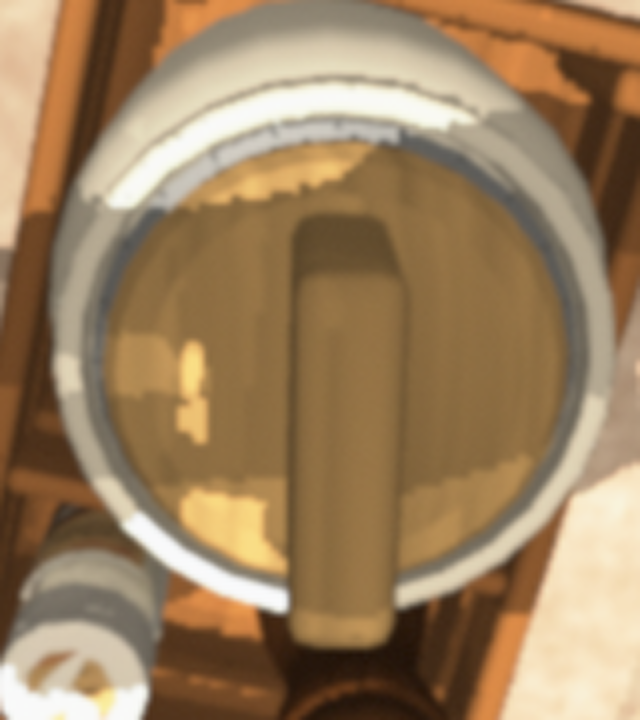

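Run:
```python
from plan import *
d=eyes.get_image('wrist')
for b in (612,645):
  C=[atz(d,(240+a/4,160+c/4),.22) for a,c in((297,276),(405,276),(392,b),(292,b))]
  v=(C[0]-C[3]+C[1]-C[2])/2;print(np.mean(C,0),np.degrees(np.arctan2(v[1],v[0])),np.linalg.norm(v),np.linalg.norm(C[1]-C[0]))
to([.470,.2395,.24])
```

```text
[0.469225 0.2428   0.22    ] 95.96381251740067 0.06304119684777566 0.01822141597132342
[0.469675 0.23945  0.22    ] 96.12716356551661 0.0697987284984476 0.01822141597132342
pos [0.4566 0.2618 0.3037] yaw x 96.8 tilt [-0.005  0.001  1.   ] F [-0.1  0.2 -0.3] g 1.001 t 4.95
total tool mm [-23.6  10.3  63.7] rows 2 each [-11.8   5.2  31.9]
```

Emit:
move_arm(deltas=[{"delta_pos": [-12,5,25],"twist": 1,"claw": 1},{"delta_pos": [-12,5,25],"twist": 0,"claw": 0.7},{"delta_pos": [0,0,0],"twist": 0,"claw": 0.7}])

```text
clock: 5.32
tool_pos: [0.4698, 0.2387, 0.2531]
eef_rot: [0.003, 0.672, 0.74, 0.002]
contact_force: [1.2, -0.5, -0.5]
gripper_width: 0.796
```

Run:
```python
from plan import *
to([.4695,.2395,.186])
d=shot('wrist','w3.png')
```

```text
pos [0.4698 0.2387 0.2531] yaw x 95.5 tilt [-0.006  0.     1.   ] F [ 1.2 -0.5 -0.5] g 0.796 t 5.325
total tool mm [ 0.9 -0.7 67.1] rows 2 each [ 0.5 -0.3 33.5]
```

View pics/w3.png

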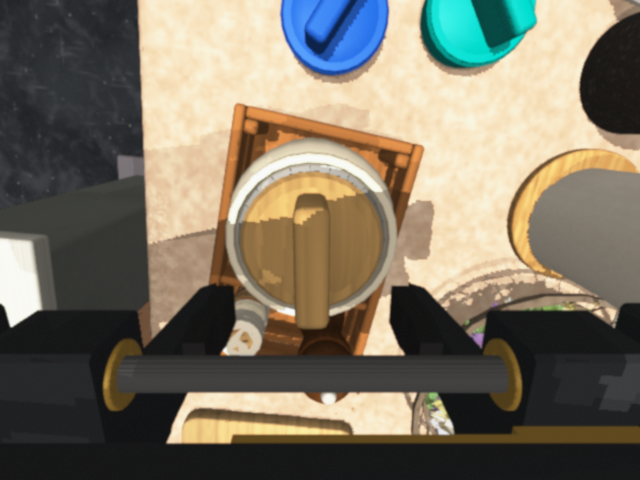

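Emit:
move_arm(deltas=[{"delta_pos": [0,0,30],"twist": 0,"claw": 0.6},{"delta_pos": [0,0,26],"twist": 0,"claw": 0.6},{"delta_pos": [0,0,10],"twist": 0,"claw": 0.6},{"delta_pos": [0,0,0],"twist": 0,"claw": 0.6}])

```text
clock: 5.88
tool_pos: [0.4724, 0.2415, 0.192]
eef_rot: [0.005, 0.672, 0.74, 0.007]
contact_force: [0.1, -0.5, 1.0]
gripper_width: 0.603
```

Run:
```python
from plan import *
to([.4695,.2395,.186])
d=shot('scene','s3.png',(160,180,200,150),4)
d=shot('wrist','w4.png')
```

```text
pos [0.4724 0.2415 0.192 ] yaw x 95.5 tilt [-0.017 -0.003  1.   ] F [ 0.1 -0.5  1. ] g 0.603 t 5.875
total tool mm [-1.7 -3.1  6. ] rows 1 each [-1.7 -3.1  6. ]
```

View pics/s3.png

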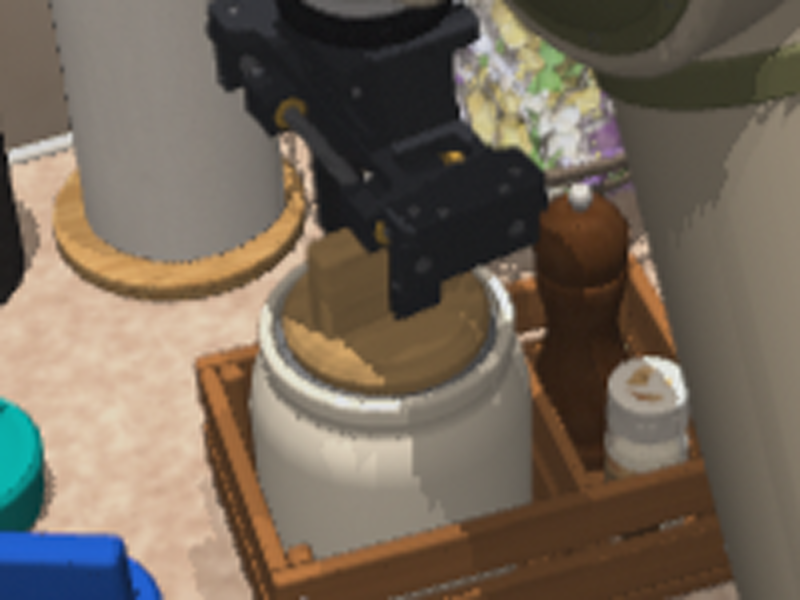

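View pics/w4.png

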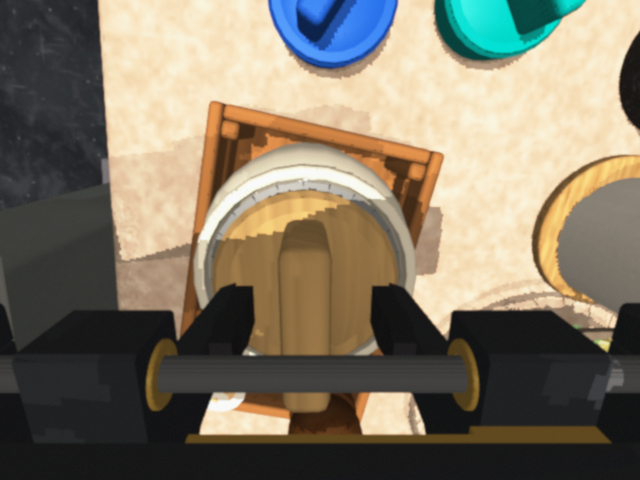

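Emit:
move_arm(deltas=[{"delta_pos": [-1,-3,4],"twist": 0,"claw": 0.6},{"delta_pos": [0,0,0],"twist": 0,"claw": 0.3},{"delta_pos": [0,0,0],"twist": 0,"claw": 0},{"delta_pos": [0,0,0],"twist": 0,"claw": 0},{"delta_pos": [0,0,0],"twist": 0,"claw": 0}], grip_force=35)

```text
clock: 6.6
tool_pos: [0.4697, 0.2402, 0.19]
eef_rot: [0.006, 0.672, 0.74, 0.008]
contact_force: [-1.5, -1.0, 0.6]
gripper_width: 0.226
```

Run:
```python
from plan import *
to([.4695,.2395,.186]); print(robot.read_state()['wrist_torque'])
```

```text
pos [0.4697 0.2402 0.19  ] yaw x 95.5 tilt [-0.021 -0.004  1.   ] F [-1.5 -1.   0.6] g 0.226 t 6.6
total tool mm [-0.7 -0.4  4. ] rows 1 each [-0.7 -0.4  4. ]
[-0.13017124  0.56494073  0.06696494]
```

Emit:
move_arm(deltas=[{"delta_pos": [0,6,0],"twist": 0,"claw": 0}])

```text
clock: 6.72
tool_pos: [0.4735, 0.2408, 0.1909]
eef_rot: [0.004, 0.672, 0.74, 0.006]
contact_force: [-16.3, -2.5, 21.3]
gripper_width: 0.226
```

Run:
```python
from plan import *
to([.4695,.2395,.186]); print(robot.read_state()['wrist_torque'])
d=shot('wrist','w5.png')
```

```text
pos [0.4735 0.2408 0.1909] yaw x 95.5 tilt [-0.015 -0.004  1.   ] F [-16.3  -2.5  21.3] g 0.226 t 6.725
total tool mm [-0.9 -4.2  4.8] rows 1 each [-0.9 -4.2  4.8]
[-0.44488395  3.40607373  0.03061709]
```

View pics/w5.png

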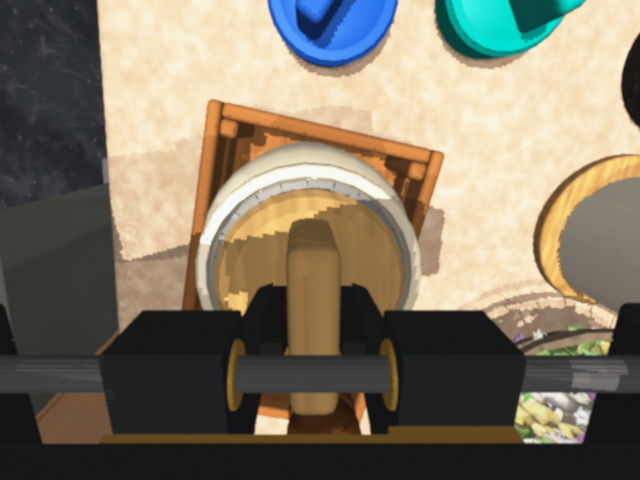

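Emit:
move_arm(deltas=[{"delta_pos": [0,-9,-1],"twist": 0,"claw": 0}])

```text
clock: 6.9
tool_pos: [0.466, 0.24, 0.1918]
eef_rot: [0.005, 0.672, 0.74, 0.008]
contact_force: [8.8, 1.2, -2.6]
gripper_width: 0.221
```

Run:
```python
from plan import *
to([.4695,.2395,.186]); print(robot.read_state()['wrist_torque'])
```

```text
pos [0.466  0.24   0.1918] yaw x 95.5 tilt [-0.018 -0.004  1.   ] F [ 8.8  1.2 -2.6] g 0.221 t 6.9
total tool mm [-0.8  3.3  5.9] rows 1 each [-0.8  3.3  5.9]
[ 0.07460859 -2.10234675 -0.0079548 ]
```

Emit:
move_arm(deltas=[{"delta_pos": [0,-4,-1],"twist": 0,"claw": 0},{"delta_pos": [0,12,-1],"twist": 0,"claw": 0}], grip_force=35)

```text
clock: 7.15
tool_pos: [0.4725, 0.2405, 0.1925]
eef_rot: [0.004, 0.672, 0.74, 0.006]
contact_force: [-13.9, -1.6, 11.1]
gripper_width: 0.226
```

Run:
```python
from plan import *
to([.4695,.2395,.186]); print(robot.read_state()['wrist_torque'])
d=shot('scene','s6.png',(160,180,200,150),4)
```

```text
pos [0.4725 0.2405 0.1925] yaw x 95.5 tilt [-0.014 -0.003  1.   ] F [-13.9  -1.6  11.1] g 0.226 t 7.15
total tool mm [-0.7 -3.1  6.5] rows 1 each [-0.7 -3.1  6.5]
[-0.36754468  2.99593219 -0.01665511]
```

View pics/s6.png

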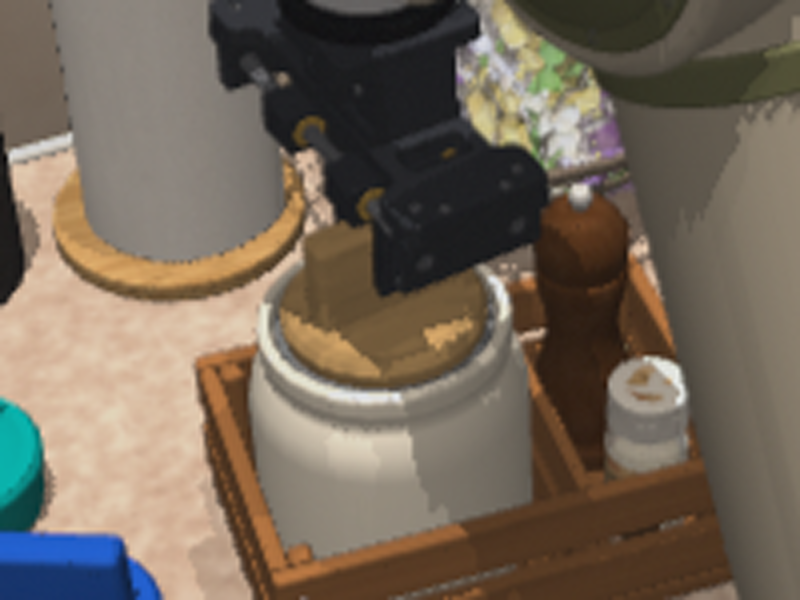

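Emit:
move_arm(deltas=[{"delta_pos": [0,-10,-1],"twist": 0,"claw": 0},{"delta_pos": [0,-6,-2],"twist": 0,"claw": 0},{"delta_pos": [0,10,-2],"twist": 0,"claw": 0},{"delta_pos": [0,6,-2],"twist": 0,"claw": 0},{"delta_pos": [0,-10,-2],"twist": 0,"claw": 0},{"delta_pos": [0,-6,-2],"twist": 0,"claw": 0}])

```text
clock: 7.95
tool_pos: [0.4616, 0.2392, 0.2021]
eef_rot: [0.006, 0.673, 0.74, 0.008]
contact_force: [8.9, 0.6, -12.3]
gripper_width: 0.228
```

Run:
```python
from plan import *
to([.4695,.2395,.186]); print(robot.read_state()['wrist_torque'])
d=shot('scene','s7.png',(160,180,200,150),4)
```

```text
pos [0.4616 0.2392 0.2021] yaw x 95.4 tilt [-0.019 -0.004  1.   ] F [  8.9   0.6 -12.3] g 0.228 t 7.95
total tool mm [-0.5  7.6 16.3] rows 1 each [-0.5  7.6 16.3]
[-0.03599284 -2.09644196 -0.13789544]
```

View pics/s7.png

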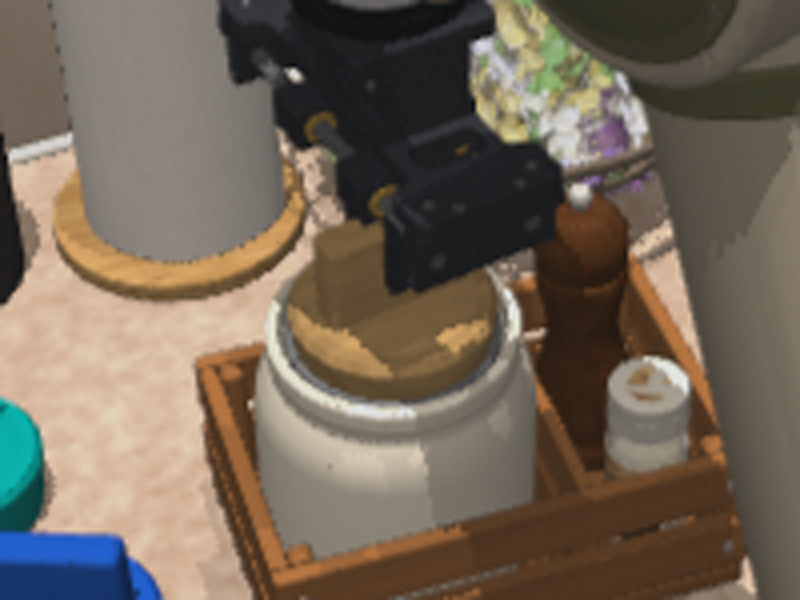

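Emit:
move_arm(deltas=[{"delta_pos": [0,10,-1],"twist": 0,"claw": 0},{"delta_pos": [0,6,-1.5],"twist": 0,"claw": 0},{"delta_pos": [0,-10,-1.5],"twist": 0,"claw": 0},{"delta_pos": [0,-6,-1.5],"twist": 0,"claw": 0}])

```text
clock: 8.5
tool_pos: [0.4619, 0.2395, 0.2097]
eef_rot: [0.006, 0.673, 0.74, 0.009]
contact_force: [6.7, 0.8, -7.4]
gripper_width: 0.223
```

Run:
```python
from plan import *
to([.4695,.2395,.186]); print(robot.read_state()['wrist_torque'])
d=shot('scene','s8.png',(160,180,200,150),4)
```

```text
pos [0.4619 0.2395 0.2097] yaw x 95.4 tilt [-0.021 -0.005  1.   ] F [ 6.7  0.8 -7.4] g 0.223 t 8.5
total tool mm [-0.8  7.  23.8] rows 1 each [-0.8  7.  23.8]
[ 0.12923154 -1.63685651 -0.0228089 ]
```

View pics/s8.png

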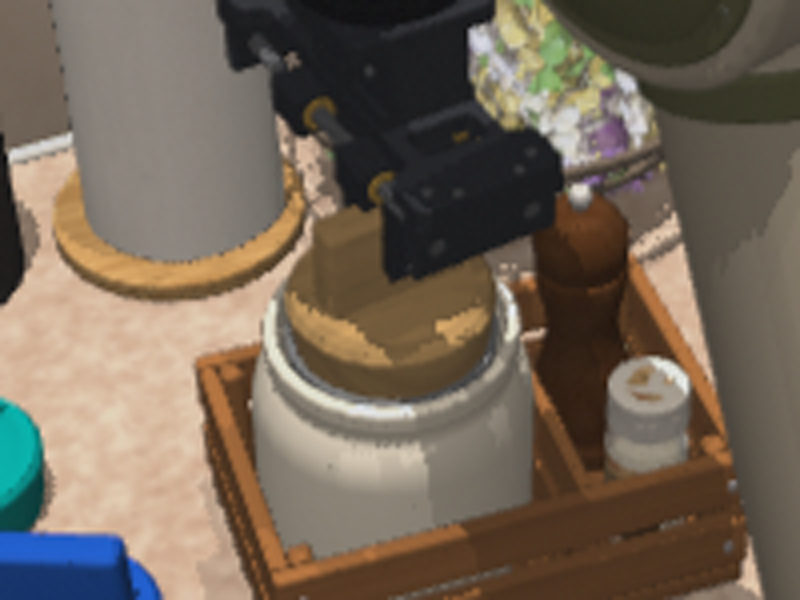

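Emit:
move_arm(deltas=[{"delta_pos": [0,10,-1],"twist": 0,"claw": 0},{"delta_pos": [0,5,-1.5],"twist": 0,"claw": 0},{"delta_pos": [0,-10,-1.5],"twist": 0,"claw": 0},{"delta_pos": [0,-4,-1.5],"twist": 0,"claw": 0},{"delta_pos": [0,7,-2],"twist": 0,"claw": 0},{"delta_pos": [0,0,-2],"twist": 0,"claw": 0}])

```text
clock: 9.3
tool_pos: [0.4706, 0.2404, 0.2229]
eef_rot: [0.008, 0.673, 0.74, 0.011]
contact_force: [-0.4, -0.4, -2.5]
gripper_width: 0.226
```

Run:
```python
from plan import *
to([.4695,.2395,.186]); print(robot.read_state()['wrist_torque'])
d=shot('scene','s9.png',(160,180,200,150),4)
```

```text
pos [0.4706 0.2404 0.2229] yaw x 95.4 tilt [-0.027 -0.006  1.   ] F [-0.4 -0.4 -2.5] g 0.226 t 9.3
total tool mm [-0.9 -2.3 36.8] rows 1 each [-0.9 -2.3 36.8]
[-0.0368299  -0.0599326  -0.02240741]
```

View pics/s9.png

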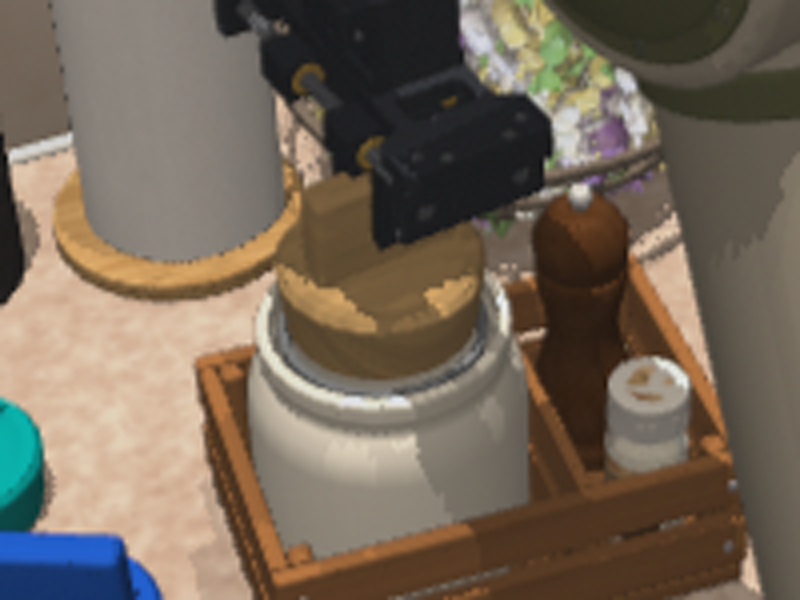

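Emit:
move_arm(deltas=[{"delta_pos": [0,0,-10],"twist": 0,"claw": 0},{"delta_pos": [0,0,-20],"twist": 0,"claw": 0},{"delta_pos": [0,0,-30],"twist": 0,"claw": 0},{"delta_pos": [0,0,-35],"twist": 0,"claw": 0},{"delta_pos": [0,0,-20],"twist": 0,"claw": 0}])

```text
clock: 9.98
tool_pos: [0.4657, 0.2395, 0.3428]
eef_rot: [0.007, 0.673, 0.74, 0.01]
contact_force: [0.6, -0.2, -2.9]
gripper_width: 0.224
```

Run:
```python
from plan import *
to([.436,-.297,.345],45)
```

```text
pos [0.4657 0.2395 0.3428] yaw x 95.5 tilt [-0.024 -0.005  1.   ] F [ 0.6 -0.2 -2.9] g 0.224 t 9.975
total tool mm [-531.2  -80.5   -5.7] rows 12 each [-44.3  -6.7  -0.5]
```

Emit:
move_arm(deltas=[{"delta_pos": [-20,-3,0],"twist": 0,"claw": 0},{"delta_pos": [-40,-6,0],"twist": 0,"claw": 0},{"delta_pos": [-48,-7,0],"twist": 0,"claw": 0},{"delta_pos": [-48,-7,0],"twist": 0,"claw": 0},{"delta_pos": [-48,-7,0],"twist": 0,"claw": 0},{"delta_pos": [-48,-7,0],"twist": 0,"claw": 0},{"delta_pos": [-48,-7,0],"twist": 0,"claw": 0},{"delta_pos": [-48,-7,0],"twist": 0,"claw": 0},{"delta_pos": [-48,-7,0],"twist": 0,"claw": 0},{"delta_pos": [-48,-7,0],"twist": 0,"claw": 0}])

```text
clock: 11.22
tool_pos: [0.4407, -0.2186, 0.3482]
eef_rot: [0.01, 0.67, 0.742, 0.013]
contact_force: [0.4, -0.3, -2.6]
gripper_width: 0.226
```

Run:
```python
from plan import *
to([.436,-.297,.345],45)
```

```text
pos [ 0.4407 -0.2186  0.3482] yaw x 95.9 tilt [-0.032 -0.005  0.999] F [ 0.4 -0.3 -2.6] g 0.226 t 11.225
total tool mm [-77.5 -12.8   2.7] rows 2 each [-38.7  -6.4   1.3]
```

Emit:
move_arm(deltas=[{"delta_pos": [-35,-6,0],"twist": 0,"claw": 0},{"delta_pos": [-25,-4,10],"twist": 0,"claw": 0},{"delta_pos": [-8,-2,40],"twist": 0,"claw": 0},{"delta_pos": [0,0,50],"twist": 0,"claw": 0},{"delta_pos": [0,0,45],"twist": 0,"claw": 0},{"delta_pos": [0,0,20],"twist": 0,"claw": 0},{"delta_pos": [0,0,0],"twist": 0,"claw": 0}])

```text
clock: 12.1
tool_pos: [0.4395, -0.2925, 0.1822]
eef_rot: [0.011, 0.672, 0.741, 0.012]
contact_force: [-0.4, 0.3, -2.5]
gripper_width: 0.222
```

Run:
```python
from plan import *
to([.436,-.297,.08],45)
d=shot('top','t10.png'); d=shot('scene','s10.png',(300,150,240,180),3)
d=shot('wrist','w10.png')
```

```text
pos [ 0.4395 -0.2925  0.1822] yaw x 95.6 tilt [-0.034 -0.003  0.999] F [-0.4  0.3 -2.5] g 0.222 t 12.1
total tool mm [ -4.1  -7.4 102. ] rows 3 each [-1.4 -2.5 34. ]
```

View pics/t10.png

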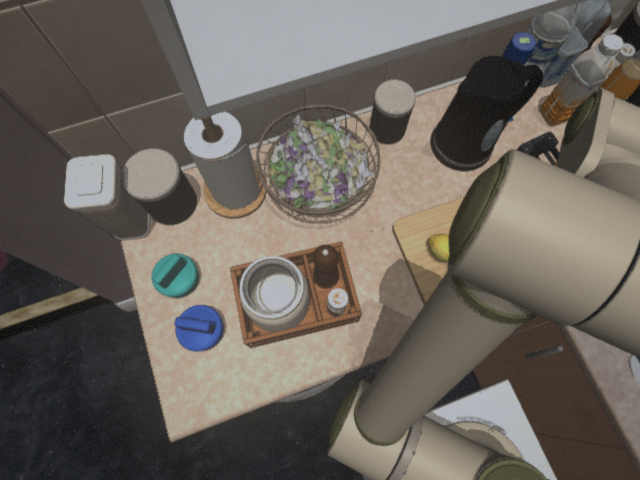

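View pics/w10.png

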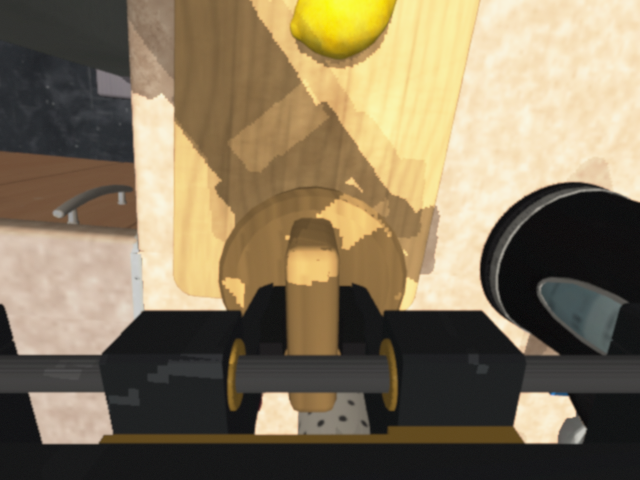

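Emit:
move_arm(deltas=[{"delta_pos": [1,-2,30],"twist": 0,"claw": 0},{"delta_pos": [1,-2,35],"twist": 0,"claw": 0},{"delta_pos": [0,-2,15],"twist": 0,"claw": 0},{"delta_pos": [0,0,4],"twist": 0,"claw": 0},{"delta_pos": [0,0,0],"twist": 0,"claw": 0}])

```text
clock: 12.88
tool_pos: [0.4401, -0.2949, 0.1049]
eef_rot: [0.021, 0.672, 0.741, 0.012]
contact_force: [0.2, 0.2, -2.7]
gripper_width: 0.226
```

Run:
```python
from plan import *
to([.436,-.292,.078],45); print(robot.read_state()['wrist_torque'])
```

```text
pos [ 0.4401 -0.2949  0.1049] yaw x 95.6 tilt [-0.046  0.011  0.999] F [ 0.2  0.2 -2.7] g 0.226 t 12.875
total tool mm [ 3.7 -5.  26.6] rows 1 each [ 3.7 -5.  26.6]
[ 0.01577633 -0.04271941 -0.0198622 ]
```

Emit:
move_arm(deltas=[{"delta_pos": [2,-3,14],"twist": 0,"claw": 0},{"delta_pos": [0,0,6],"twist": 0,"claw": 0},{"delta_pos": [0,0,3],"twist": 0,"claw": 0}])

```text
clock: 13.25
tool_pos: [0.4396, -0.2949, 0.0845]
eef_rot: [0.024, 0.671, 0.741, 0.011]
contact_force: [0.7, 2.1, -3.7]
gripper_width: 0.223
```

Run:
```python
from plan import *
to([.436,-.292,.078],45); print(robot.read_state()['wrist_torque'])
```

```text
pos [ 0.4396 -0.2949  0.0845] yaw x 95.6 tilt [-0.051  0.016  0.999] F [ 0.7  2.1 -3.7] g 0.223 t 13.25
total tool mm [ 3.4 -3.6  6.3] rows 1 each [ 3.4 -3.6  6.3]
[-0.00076897 -0.04991165  0.04189365]
```

Emit:
move_arm(deltas=[{"delta_pos": [0,0,3],"twist": 0,"claw": 0},{"delta_pos": [0,0,2],"twist": 0,"claw": 0}])

```text
clock: 13.5
tool_pos: [0.4412, -0.2961, 0.082]
eef_rot: [0.027, 0.671, 0.741, 0.011]
contact_force: [-1.3, 2.1, 12.9]
gripper_width: 0.226
```

Run:
```python
from plan import *
to([.436,-.292,.078],45); print(robot.read_state()['wrist_torque'])
```

```text
pos [ 0.4412 -0.2961  0.082 ] yaw x 95.6 tilt [-0.055  0.02   0.998] F [-1.3  2.1 12.9] g 0.226 t 13.5
total tool mm [ 4.7 -5.   3.6] rows 1 each [ 4.7 -5.   3.6]
[ 0.48482594  0.70071067 -0.08102985]
```

Emit:
move_arm(deltas=[{"delta_pos": [0,0,2],"twist": 0,"claw": 0},{"delta_pos": [0,0,1],"twist": 0,"claw": 0}], grip_force=12)

```text
clock: 13.75
tool_pos: [0.4425, -0.2969, 0.0813]
eef_rot: [0.029, 0.671, 0.741, 0.011]
contact_force: [-1.4, 1.5, 3.4]
gripper_width: 0.231
```

Run:
```python
from plan import *
to([.436,-.292,.078],45); print(robot.read_state()['wrist_torque'])
d=shot('scene','s11.png',(340,150,200,150),4)
d=shot('wrist','w11.png')
```

```text
pos [ 0.4425 -0.2969  0.0813] yaw x 95.6 tilt [-0.058  0.023  0.998] F [-1.4  1.5  3.4] g 0.231 t 13.75
total tool mm [ 5.6 -6.2  2.8] rows 1 each [ 5.6 -6.2  2.8]
[ 0.32293183  0.38030438 -0.05086985]
```

View pics/w11.png

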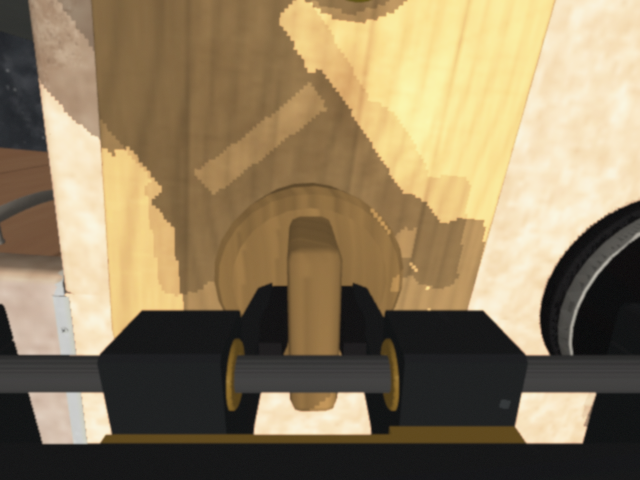

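Emit:
move_arm(deltas=[{"delta_pos": [0,0,0.5],"twist": 0,"claw": 0.24},{"delta_pos": [0,0,0],"twist": 0,"claw": 0.3},{"delta_pos": [0,0,0],"twist": 0,"claw": 0.5},{"delta_pos": [0,0,0],"twist": 0,"claw": 0.6}], grip_force=4)

```text
clock: 14.35
tool_pos: [0.443, -0.2975, 0.0807]
eef_rot: [0.03, 0.671, 0.741, 0.011]
contact_force: [-0.0, 0.5, -0.6]
gripper_width: 0.504
```

Run:
```python
from plan import *
to([.436,-.292,.078],45)
d=shot('wrist','w12.png')
```

```text
pos [ 0.443  -0.2975  0.0807] yaw x 95.6 tilt [-0.059  0.024  0.998] F [-0.   0.5 -0.6] g 0.504 t 14.35
total tool mm [ 6.2 -6.5  2.2] rows 1 each [ 6.2 -6.5  2.2]
```

View pics/w12.png

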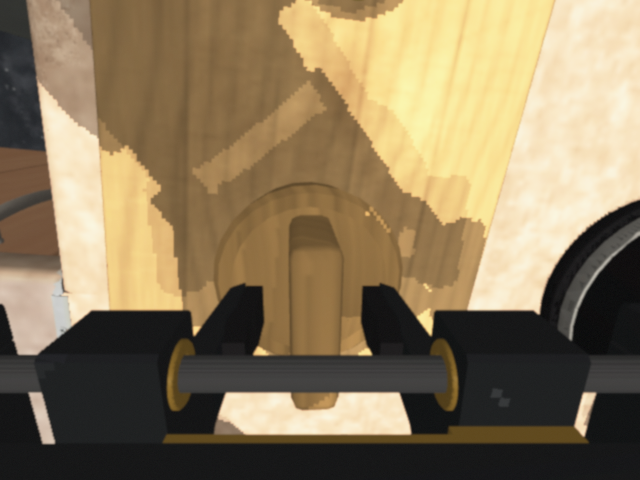

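Emit:
move_arm(deltas=[{"delta_pos": [0,0,-20],"twist": 0,"claw": 0.6},{"delta_pos": [0,0,-40],"twist": 0,"claw": 0.6},{"delta_pos": [0,0,-50],"twist": 0,"claw": 0.8},{"delta_pos": [0,0,-30],"twist": 0,"claw": 1},{"delta_pos": [0,0,0],"twist": 10,"claw": 1},{"delta_pos": [0,0,0],"twist": 10,"claw": 1},{"delta_pos": [0,0,0],"twist": 10,"claw": 1}])

```text
clock: 15.28
tool_pos: [0.4341, -0.2941, 0.2251]
eef_rot: [0.026, 0.844, 0.535, 0.018]
contact_force: [-0.1, -0.3, -0.3]
gripper_width: 1.0
```

Run:
```python
from plan import *
to([.454,-.137,.2],45); print(robot.read_state()['q'].round(2))
d=shot('wrist','w13.png')
```

```text
pos [ 0.4341 -0.2941  0.2251] yaw x 64.7 tilt [-0.059  0.024  0.998] F [-0.1 -0.3 -0.3] g 1.0 t 15.275
total tool mm [150.5 -50.5  22.5] rows 4 each [ 37.6 -12.6   5.6]
[-0.84  0.32  1.43  0.03  1.33 -0.4 ]
```

View pics/w13.png

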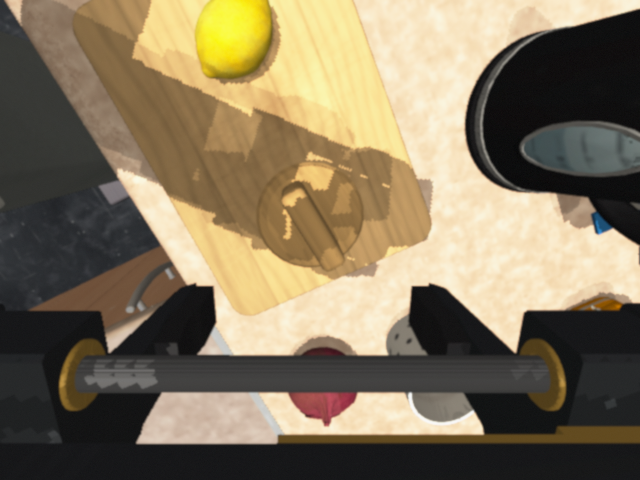

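Emit:
move_arm(deltas=[{"delta_pos": [37,-12,0],"twist": 0,"claw": 1},{"delta_pos": [37,-12,0],"twist": 0,"claw": 1},{"delta_pos": [37,-12,0],"twist": 0,"claw": 1},{"delta_pos": [30,-10,0],"twist": 0,"claw": 1},{"delta_pos": [0,0,0],"twist": 10,"claw": 1},{"delta_pos": [0,0,0],"twist": 10,"claw": 1},{"delta_pos": [0,0,0],"twist": 10,"claw": 1},{"delta_pos": [0,0,0],"twist": 7,"claw": 1},{"delta_pos": [0,0,0],"twist": 0,"claw": 1}])

```text
clock: 16.45
tool_pos: [0.4531, -0.1421, 0.222]
eef_rot: [0.018, 0.97, 0.239, 0.025]
contact_force: [0.7, -0.0, 0.3]
gripper_width: 0.997
```

Run:
```python
from plan import *
d=shot('wrist','w14.png')
for r in models.trace('wrist','lemon_center')[:1]:
    m=r['pixels'].astype(np.uint8);e=cv2.fitEllipse(max(cv2.findContours(m,0,2)[0],key=cv2.contourArea)); print(e,atz(d,e[0],.0495),r['confidence'])
    t=np.radians(e[2]+90); u=np.array([np.cos(t),np.sin(t)])*e[1][1]/2
    a=atz(d,e[0]+u,.0495)-atz(d,e[0]-u,.0495); print(np.degrees(np.arctan2(a[1],a[0])),np.linalg.norm(a))
print(models.landmark_of('wrist','lemon_center'))
to([.4544,-.1375,.15],45)
```

```text
((298.5313415527344, 222.65176391601562), (58.11912155151367, 77.97276306152344), 3.1486592292785645) [ 0.4519 -0.1385  0.0495] 0.69
-156.01378279119865 0.07355168250964758
[{'location': [302.3, 223.4], 'confidence': 0.71}]
pos [ 0.4532 -0.1421  0.222 ] yaw x 27.7 tilt [-0.058  0.023  0.998] F [-0.   0.5  0.3] g 1.0 t 16.6
total tool mm [ 0.3 -6.9 71.8] rows 2 each [ 0.2 -3.5 35.9]
```

View pics/w14.png

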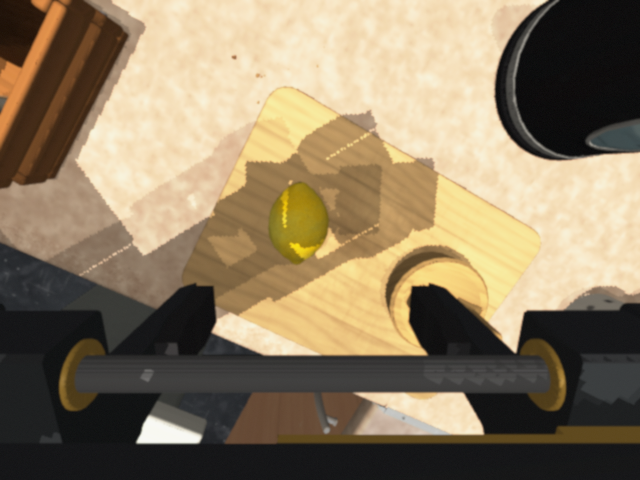

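Emit:
move_arm(deltas=[{"delta_pos": [0,-3,40],"twist": 1,"claw": 1},{"delta_pos": [0,-3,40],"twist": 1,"claw": 1},{"delta_pos": [0,-2,20],"twist": 0,"claw": 1},{"delta_pos": [0,0,0],"twist": 0,"claw": 1}])

```text
clock: 17.1
tool_pos: [0.456, -0.1377, 0.1199]
eef_rot: [0.019, 0.974, 0.226, 0.026]
contact_force: [-0.9, -0.2, 0.9]
gripper_width: 0.998
```

Run:
```python
from plan import *
d=shot('wrist','w15.png')
for r in models.trace('wrist','lemon_center')[:1]:
    m=r['pixels'].astype(np.uint8);e=cv2.fitEllipse(max(cv2.findContours(m,0,2)[0],key=cv2.contourArea)); print(e,atz(d,e[0],.0495),r['confidence'])
to([.4535,-.138,.036],45)
```

```text
((303.69580078125, 262.6775207519531), (84.15411376953125, 109.7778549194336), 3.1807339191436768) [ 0.4514 -0.1384  0.0495] 0.81
pos [ 0.4568 -0.1383  0.1214] yaw x 26.2 tilt [-0.063  0.026  0.998] F [ 0.  -0.9  0.4] g 0.997 t 17.2
total tool mm [-6.7 -6.  85. ] rows 2 each [-3.3 -3.  42.5]
```

View pics/w15.png

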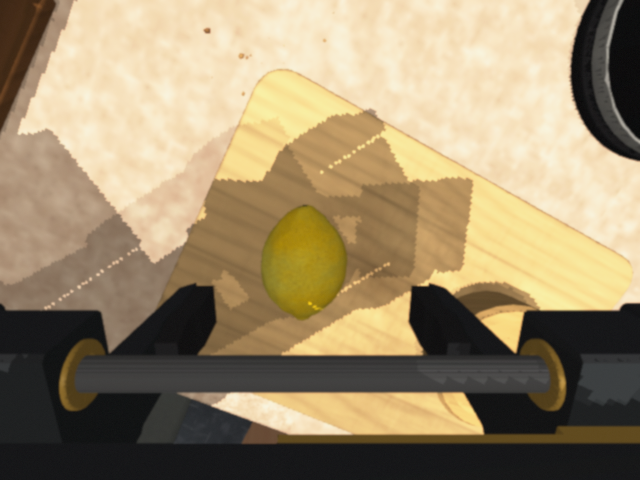

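Emit:
move_arm(deltas=[{"delta_pos": [-3,-3,35],"twist": 0,"claw": 1},{"delta_pos": [-3,-3,30],"twist": 0,"claw": 1},{"delta_pos": [0,0,8],"twist": 0,"claw": 1},{"delta_pos": [0,0,0],"twist": 0,"claw": 1}])

```text
clock: 17.7
tool_pos: [0.4567, -0.1396, 0.0513]
eef_rot: [0.024, 0.973, 0.227, 0.032]
contact_force: [-0.3, -0.4, 0.8]
gripper_width: 0.999
```

Run:
```python
from plan import *
d=shot('wrist','w16.png')
to([.453,-.138,.036],45)
```

```text
pos [ 0.4568 -0.1396  0.0515] yaw x 26.3 tilt [-0.073  0.032  0.997] F [-0.4 -0.3 -0.7] g 1.0 t 17.75
total tool mm [-3.5 -4.1 15.2] rows 1 each [-3.5 -4.1 15.2]
```

View pics/w16.png

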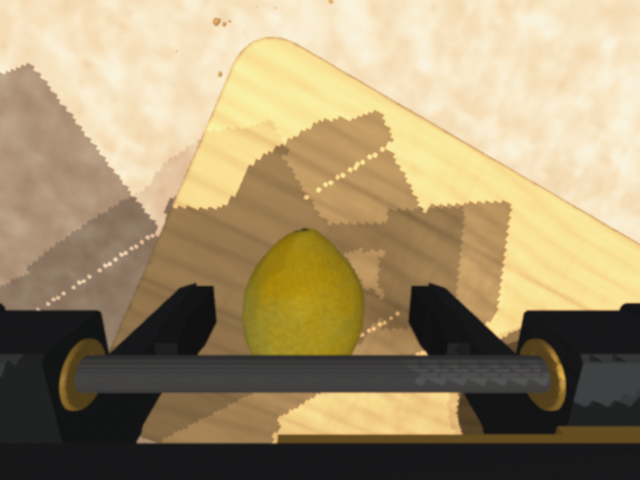

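Emit:
move_arm(deltas=[{"delta_pos": [-3,-4,12],"twist": 0,"claw": 1},{"delta_pos": [-1,0,3],"twist": 0,"claw": 1},{"delta_pos": [0,0,0],"twist": 0,"claw": 0.5},{"delta_pos": [0,0,0],"twist": 0,"claw": 0.3},{"delta_pos": [0,0,0],"twist": 0,"claw": 0.3},{"delta_pos": [0,0,0],"twist": 0,"claw": 0.3},{"delta_pos": [0,0,0],"twist": 0,"claw": 0.3}], grip_force=12)

```text
clock: 18.62
tool_pos: [0.4551, -0.1398, 0.0403]
eef_rot: [0.027, 0.973, 0.227, 0.035]
contact_force: [-0.2, -0.2, -1.2]
gripper_width: 0.605
```

Run:
```python
from plan import *
d=shot('wrist','w17.png')
to([.453,-.138,.036],45)
```

```text
pos [ 0.4551 -0.1398  0.0402] yaw x 26.4 tilt [-0.08   0.037  0.996] F [ 0.4 -0.6 -1.3] g 0.603 t 18.675
total tool mm [-1.3 -2.8  4. ] rows 1 each [-1.3 -2.8  4. ]
```

View pics/w17.png

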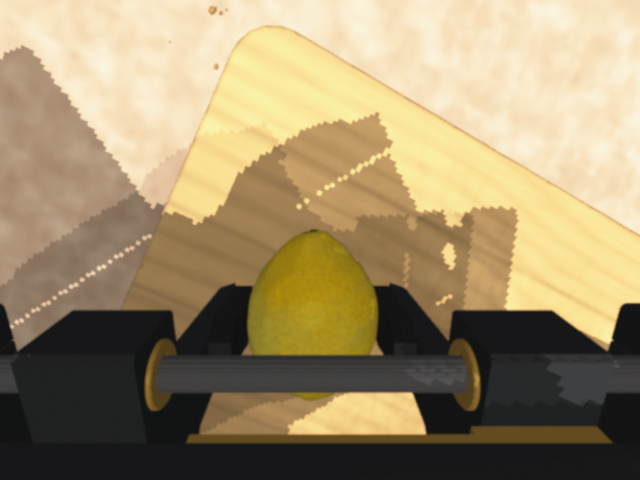

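Emit:
move_arm(deltas=[{"delta_pos": [0,0,0],"twist": 0,"claw": 0.3},{"delta_pos": [0,0,-15],"twist": 0,"claw": 0.3},{"delta_pos": [0,0,-35],"twist": 0,"claw": 0.3},{"delta_pos": [0,0,-50],"twist": 0,"claw": 0.3},{"delta_pos": [0,0,-50],"twist": 0,"claw": 0.3},{"delta_pos": [0,0,-50],"twist": 0,"claw": 0.3},{"delta_pos": [0,0,-30],"twist": 0,"claw": 0.3}], grip_force=18)

```text
clock: 19.55
tool_pos: [0.435, -0.1306, 0.274]
eef_rot: [0.024, 0.973, 0.227, 0.032]
contact_force: [1.0, -0.8, -1.0]
gripper_width: 0.599
```

Run:
```python
from plan import *
d=shot('wrist','w18.png')
to([.462,.237,.30],45)
t=shot('top','t18.png',(220,230,160,130),5)
```

```text
pos [ 0.4358 -0.1309  0.2772] yaw x 26.4 tilt [-0.078  0.035  0.996] F [ 0.4 -1.2  2.5] g 0.601 t 19.6
total tool mm [ 188.  -316.4  -33.7] rows 9 each [ 20.9 -35.2  -3.7]
```

View pics/w18.png

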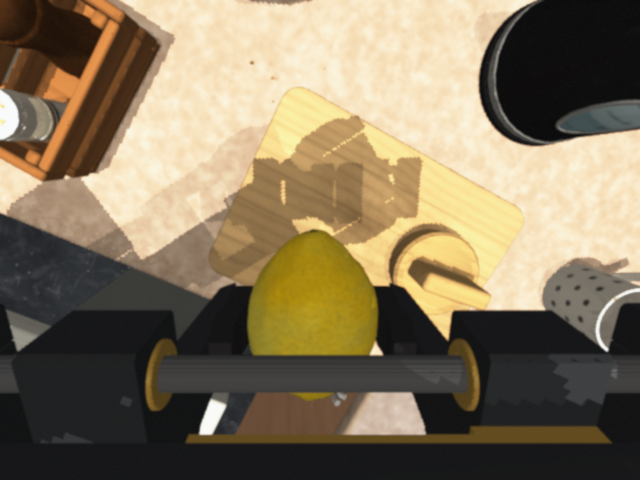

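View pics/t18.png

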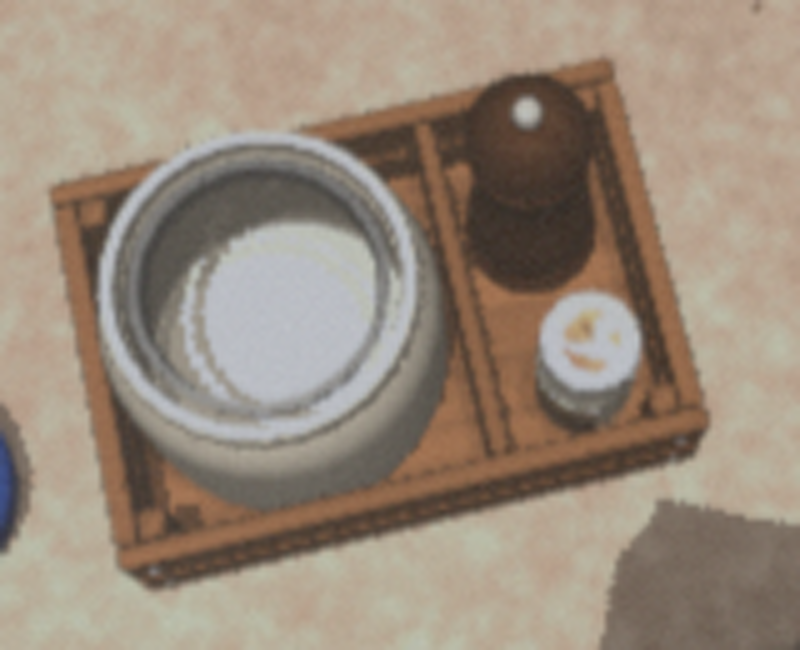

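Run:
```python
from plan import *
t=eyes.get_image('top'); s=shot('scene','s19.png',(200,200,160,120),5)
print(atz(t,(271.6,287.2),.162), 'edges',atz(t,(240,287),.162),atz(t,(303,287),.162))
print('mill', tri([t,s],[(220+527/5,230+112/5),(160+580/4,180+197/4)]))
```

```text
[0.4708 0.2412 0.162 ] edges [0.4919 0.2964 0.162 ] [0.4507 0.1861 0.162 ]
mill [0.4966 0.1238 0.1718]
```

Emit:
move_arm(deltas=[{"delta_pos": [0,0,-40],"twist": 0,"claw": 0.3},{"delta_pos": [21,-37,0],"twist": 0,"claw": 0.3},{"delta_pos": [21,-37,0],"twist": 0,"claw": 0.3},{"delta_pos": [21,-37,0],"twist": 0,"claw": 0.3},{"delta_pos": [21,-37,0],"twist": 0,"claw": 0.3},{"delta_pos": [21,-37,0],"twist": 0,"claw": 0.3},{"delta_pos": [21,-37,0],"twist": 0,"claw": 0.3},{"delta_pos": [21,-37,0],"twist": 0,"claw": 0.3},{"delta_pos": [21,-37,0],"twist": 0,"claw": 0.3}])

```text
clock: 20.88
tool_pos: [0.4502, 0.2189, 0.2854]
eef_rot: [0.017, 0.974, 0.224, 0.016]
contact_force: [0.4, -0.9, -0.5]
gripper_width: 0.604
```

Emit:
move_arm(deltas=[{"delta_pos": [0,0,0],"twist": -10,"claw": 0.3},{"delta_pos": [0,0,0],"twist": -10,"claw": 0.3},{"delta_pos": [0,0,0],"twist": -10,"claw": 0.3},{"delta_pos": [0,0,0],"twist": -10,"claw": 0.3},{"delta_pos": [0,0,0],"twist": -10,"claw": 0.3},{"delta_pos": [0,0,0],"twist": -10,"claw": 0.3},{"delta_pos": [0,0,0],"twist": -10,"claw": 0.3},{"delta_pos": [0,0,0],"twist": 0,"claw": 0.3}])

```text
clock: 21.88
tool_pos: [0.4464, 0.2213, 0.2666]
eef_rot: [0.013, 0.653, 0.757, -0.011]
contact_force: [-0.4, -0.4, -1.6]
gripper_width: 0.601
```

Run:
```python
from plan import *
d=shot('wrist','w20.png')
to([.469,.24,.25],45)
```

```text
pos [0.4464 0.2212 0.2667] yaw x 98.3 tilt [-0.006  0.033  0.999] F [-0.5 -0.2 -2.3] g 0.601 t 21.925
total tool mm [15.9 25.  16.2] rows 1 each [15.9 25.  16.2]
```

View pics/w20.png

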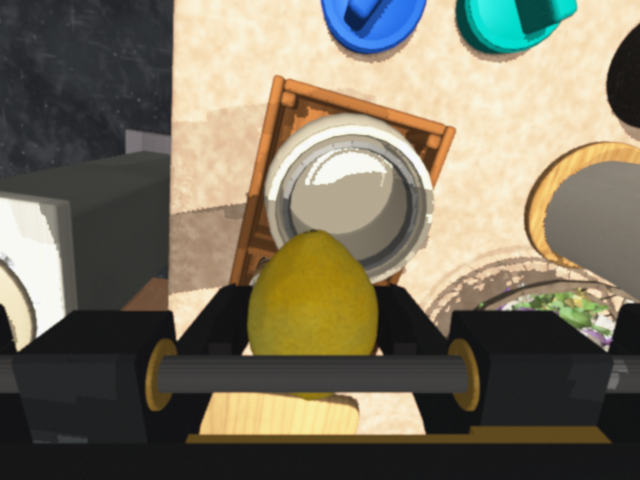

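Run:
```python
from plan import *
d=shot('wrist','w21.png',(240,90,220,210),3)
print(atz(d,(349,200),.162),atz(d,(265,200),.162),atz(d,(433,200),.162))
```

```text
[0.4689 0.2485 0.162 ] [0.4096 0.2398 0.162 ] [0.5283 0.2571 0.162 ]
```

Emit:
move_arm(deltas=[{"delta_pos": [10,13,0],"twist": 1,"claw": 0.3},{"delta_pos": [8,11,0],"twist": 0,"claw": 0.3},{"delta_pos": [0,0,10],"twist": 0,"claw": 0.3},{"delta_pos": [0,0,10],"twist": 0,"claw": 0.3},{"delta_pos": [0,0,0],"twist": 0,"claw": 0.3}])

```text
clock: 22.6
tool_pos: [0.4679, 0.2417, 0.2433]
eef_rot: [0.013, 0.664, 0.748, -0.012]
contact_force: [-0.2, 0.2, -0.6]
gripper_width: 0.605
```

Run:
```python
from plan import *
to([.470,.2405,.18],45)
d=shot('top','t22.png',(200,210,200,150),4);d=shot('scene','s22.png',(160,180,200,150),4)
```

```text
pos [0.4679 0.2417 0.2433] yaw x 96.8 tilt [-0.003  0.034  0.999] F [-0.2  0.2 -0.6] g 0.605 t 22.6
total tool mm [ 0.7  2.  63.3] rows 2 each [ 0.3  1.  31.6]
```

View pics/s22.png

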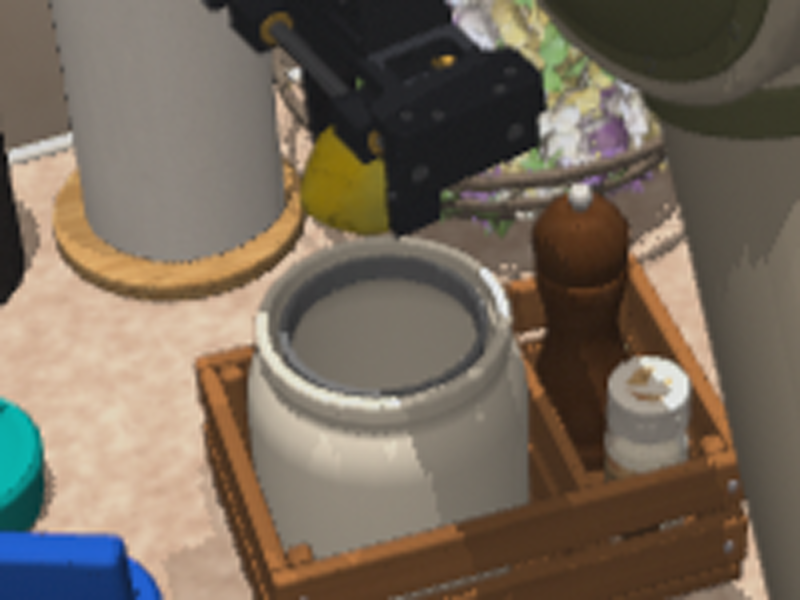

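Emit:
move_arm(deltas=[{"delta_pos": [1,1,25],"twist": 0,"claw": 0.3},{"delta_pos": [0,1,20],"twist": 0,"claw": 0.3},{"delta_pos": [0,0,5],"twist": 0,"claw": 0.3},{"delta_pos": [0,0,0],"twist": 0,"claw": 0.3}])

```text
clock: 23.2
tool_pos: [0.4711, 0.2414, 0.1954]
eef_rot: [0.014, 0.664, 0.748, -0.009]
contact_force: [0.5, 0.1, 0.3]
gripper_width: 0.601
```

Run:
```python
from plan import *
to([.470,.2405,.178],45)
d=shot('top','t23.png',(200,210,200,150),4);d=shot('scene','s23.png',(160,180,200,150),4);d=shot('wrist','w23.png')
```

```text
pos [0.4711 0.2414 0.1954] yaw x 96.8 tilt [-0.01   0.032  0.999] F [0.5 0.1 0.3] g 0.601 t 23.2
total tool mm [-0.2 -1.3 17.4] rows 1 each [-0.2 -1.3 17.4]
```

View pics/s23.png

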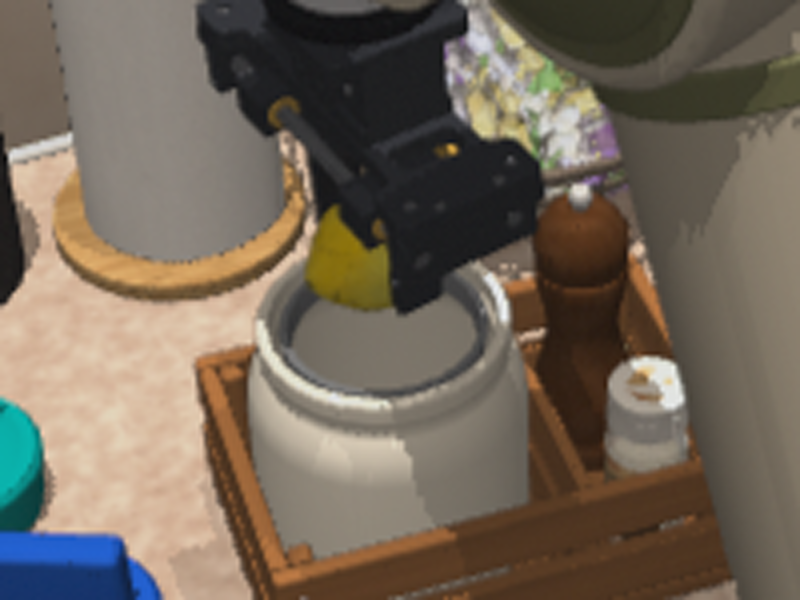

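View pics/w23.png

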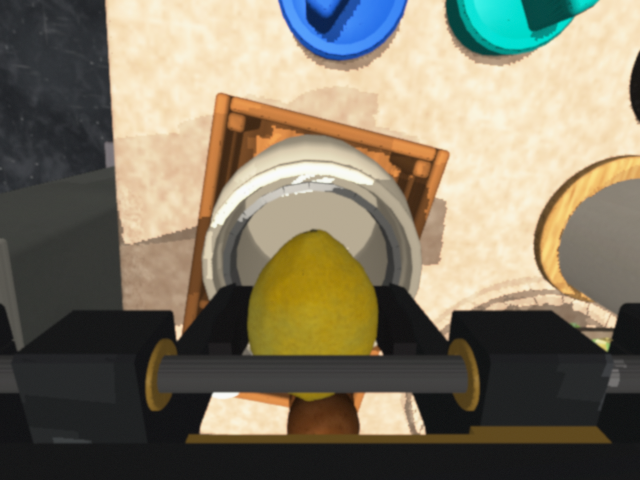

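View pics/t23.png

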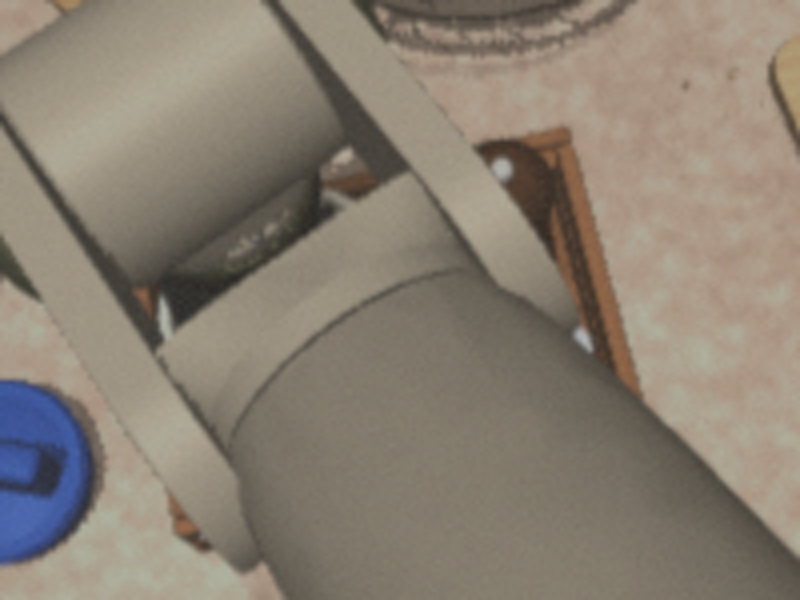

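Emit:
move_arm(deltas=[{"delta_pos": [0,0,14],"twist": 0,"claw": 0.3},{"delta_pos": [0,-1,7],"twist": 0,"claw": 0.3},{"delta_pos": [0,0,0],"twist": 0,"claw": 0.3}])

```text
clock: 23.72
tool_pos: [0.4705, 0.2406, 0.1737]
eef_rot: [0.015, 0.664, 0.748, -0.008]
contact_force: [-0.9, 0.8, -0.8]
gripper_width: 0.605
```

Run:
```python
from plan import *
to([.470,.2405,.175],45)
```

```text
pos [0.4705 0.2406 0.1737] yaw x 96.8 tilt [-0.011  0.032  0.999] F [-0.9  0.8 -0.8] g 0.605 t 23.725
total tool mm [-0.1 -0.5 -1.3] rows 1 each [-0.1 -0.5 -1.3]
```

Emit:
move_arm(deltas=[{"delta_pos": [0,0,0],"twist": 0,"claw": 0.7},{"delta_pos": [0,0,0],"twist": 0,"claw": 0.85},{"delta_pos": [0,0,0],"twist": 0,"claw": 0.85},{"delta_pos": [0,0,0],"twist": 0,"claw": 0.85},{"delta_pos": [0,0,-20],"twist": 0,"claw": 0.85},{"delta_pos": [0,0,-40],"twist": 0,"claw": 0.85},{"delta_pos": [0,0,-50],"twist": 0,"claw": 0.85},{"delta_pos": [0,0,-30],"twist": 0,"claw": 0.85}])

```text
clock: 24.72
tool_pos: [0.4684, 0.245, 0.3167]
eef_rot: [0.014, 0.664, 0.748, -0.01]
contact_force: [-0.7, 0.4, -1.0]
gripper_width: 0.85
```

Run:
```python
from plan import *
to([.38,.0,.30],45)
d=shot('scene','s24.png',(160,180,200,150),4);d=shot('wrist','w24.png')
```

```text
pos [0.4684 0.245  0.3167] yaw x 96.8 tilt [-0.008  0.033  0.999] F [-0.7  0.4 -1. ] g 0.85 t 24.725
total tool mm [-232.2 -116.9   24. ] rows 6 each [-38.7 -19.5   4. ]
```

View pics/s24.png

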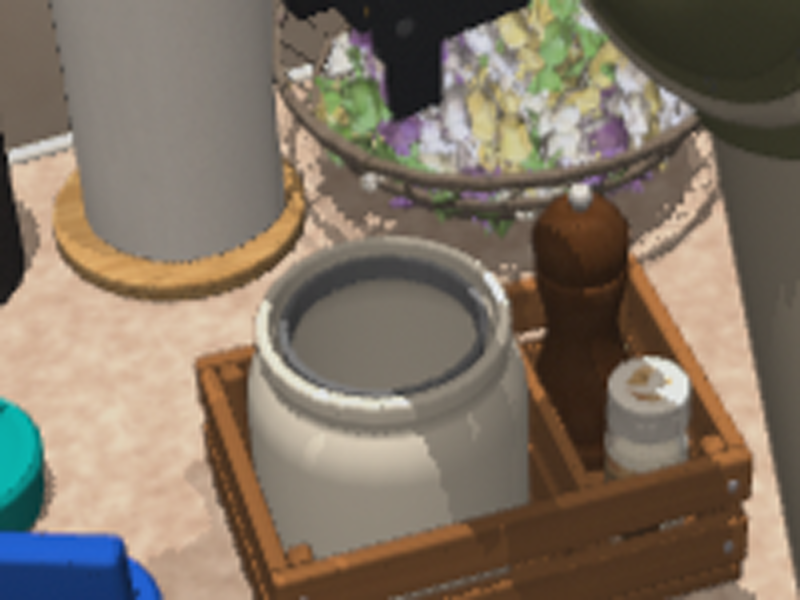

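View pics/w24.png

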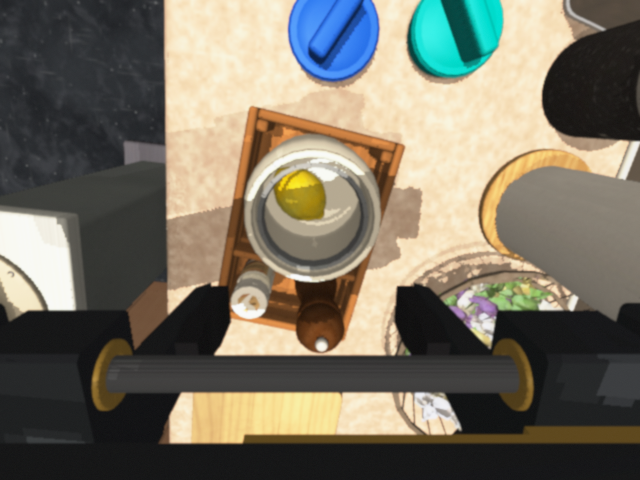

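The lemon is inside the jar (wrist view, about 300,193), and the jar is still down in the caddy. I'll back off a little to clear the view and check the board.

Emit:
move_arm(deltas=[{"delta_pos": [-30,-15,0],"twist": 0,"claw": 0.85},{"delta_pos": [-40,-20,0],"twist": 0,"claw": 0.85},{"delta_pos": [-30,-15,0],"twist": 0,"claw": 0.85},{"delta_pos": [0,0,0],"twist": 0,"claw": 0.85}])

```text
clock: 25.32
tool_pos: [0.4292, 0.1374, 0.3162]
eef_rot: [0.013, 0.663, 0.748, -0.01]
contact_force: [0.3, 0.7, 0.3]
gripper_width: 0.854
```

Run:
```python
from plan import *
to([.38,.0,.30],45)
d=shot('scene','s25.png');d=shot('top','t25.png')
```

```text
pos [0.4292 0.1374 0.3162] yaw x 96.9 tilt [-0.007  0.033  0.999] F [0.3 0.7 0.3] g 0.854 t 25.325
total tool mm [-129.9  -65.3   20.3] rows 4 each [-32.5 -16.3   5.1]
```

View pics/s25.png

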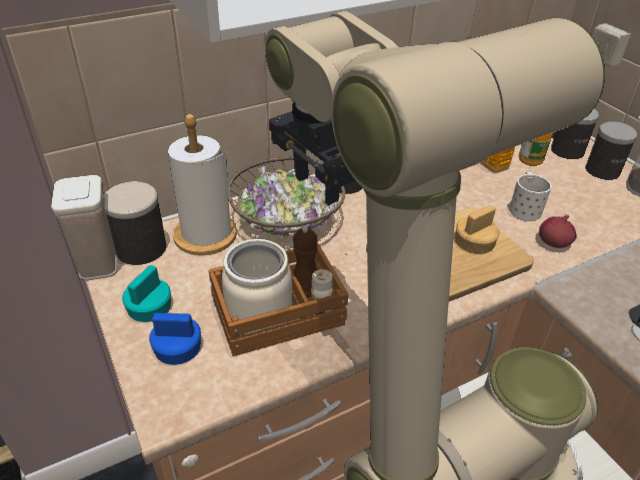

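View pics/t25.png

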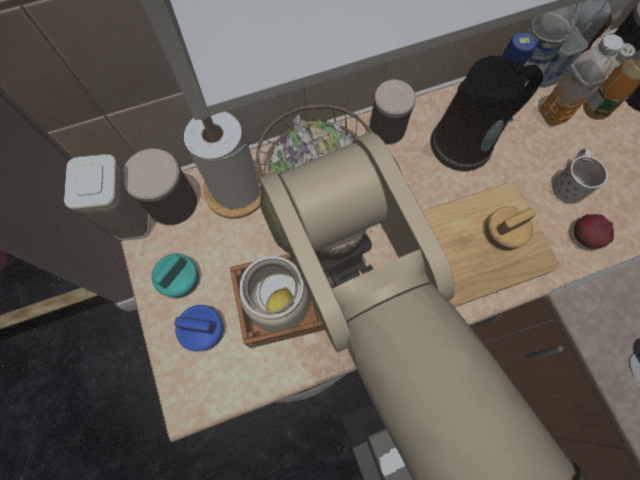

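The scene view shows the bung upright on the board (477,228). The top view shows the lemon in the jar (279,300), with the arm clear of everything.

Run:
```python
from bench import order
print(order.hand_in())
```

```text
the job is handed in; nothing more can be done
None
```

The job is done and handed in at about 25.5 s of the 61 s allowed.

- **Bung:** I gripped it by its bar and rocked it about ±6 mm side to side while lifting. It came free after about 33 mm of lift. I then lowered it onto the free half of the board and released it.
- **Lemon:** I picked it up and released it at the jar's open mouth. It fell the last stretch to the bottom of the jar, because the fingers around the lemon were too wide to go down inside the mouth.

**Last checks:** The final pictures show the bung standing upright on the board and the lemon inside the jar. The jar is still in its caddy, and the gripper is clear of everything.

**Checks that were off:**
- The tool tilted by up to about 5° during the moves, so the bung touched the board slightly tilted. It settled flat under light pressure before I let go.
- While rocking, the wrist force read at the end of one sideways push showed about 21 N vertically, pressing down. The upward pull was 12 N or less in every reading, but I only read it at the end of each call.
- One wrist-camera estimate of the jar's mouth was about 7 mm off the top-camera one. I went by the top camera and the bung's position instead.

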